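# Assemble the seed-sieve stack on the shaker

## Robot

A 6-joint arm with a two-finger parallel gripper is mounted at the origin on the work surface. World frame = base frame: x ahead of the robot, y to its left, z up, the work surface at z = 0. Lengths are in mm, angles in rad, forces in N, time in s.
With the tool pointing down it reaches from about 350 to 975 mm from the base axis. Payload 7.1 kg.
Tool frame: the origin (TCP) lies at the very end of the fingers, on their centre line; the grasp point (between the pads) lies 19 mm behind it; z points along the fingers, y is the line along which they close (so a half turn about z gives the same grasp; the last joint's range is limited). The gripper opens to 88 mm and grips with 3 to 60 N. Pads are 20 mm wide; open, the fingers measure 115 mm over their backs; the gripper's body (75 mm by 178 mm) begins 61 mm behind the grasp point.
Start: joints at [1.297, 0.423, 1.63, -0, 1.089, -0.019], TCP at [157.501, 604.813, 222.675] pointing down, gripper open.
Joint ranges: [-3, 3], [-0.9, 2.11], [0.09, 2.58], [-1.31, 4.45], [0.11, 2.69], [-2.54, 2.54]. Speed limits (rad/s): [2.39, 2.39, 3.01, 3.14, 3.14, 3.14].

## Interface

Orientations are given as a rotation vector (axis times angle).
In Python, from workcell import get_obs, get_image, job, models gives the robot as it stands.
- The arm moves only by the tool jog_arm, never from a script. Its argument "increments" is one flat list of numbers, 7 for each row, row after row: the turn, a rotation vector about the tool's x, y, z in degrees, then the shift along the tool's x, y, z in mm, then the opening in per cent of the stroke, from 0 (shut) to 100 (fully open). A call has 1 to 12 rows; each row shifts and turns the commanded pose from where the row before left it, along the tool's axes as they then stand; what a row does not reach is not made up. A row lasts 1/8 s, in which the tool goes at most 62.5 mm and 10.7 degrees, less where a joint would pass 70% of its speed; a pose out of reach is approached as far as the arm can. A call is refused whole if a number of a shift passes 62.5 or a number of a turn 10.7, either way. A call with a gripper value outside its range is refused whole. The fingers move at their own pace and stop on an object; the grip force is fixed at half the most. Time passes only in rows, so rows that do not move let the fingers close. It gives the time, the measured TCP pose, the force, the opening and the grip force at its end, in the units of the state.
- get_obs(): the state, without advancing time (a new reading comes with each control period).
- get_image(name): name is "side" or "top" or "wrist"; returns a dict with "pixels" (400x640x3 uint8, blue, green, red), "depth" (400x640 float32, mm along the optical axis (not along the pixel's ray), 0 where there is no reading), "fx", "fy", "cx", "cy" (pixels), "cam_to_world" (4x4, takes a point from camera to world coordinates); the wrist camera has in their place "tool_from_camera" (4x4, takes a point from camera to tool coordinates, whose origin is the TCP and whose axes are the flange's). Camera axes: x right, y up, looking along -z (the intrinsics and any distortion apply to the point x, -y, -z); pixel columns grow to the right and rows downward; lengths in mm; the calibration is good to about 2 mm. A picture is of the moment at which its call begins: read the wrist's pose just before it.
- job.close_job(): hands the job in; it is judged then, once.
Trained networks look in the newest picture that a camera, given by its name, has taken for a name from the list of things; names that differ only in an ending like _2 or _b are one class to them, and where a whole thing is asked for, a point or a joint stands for the part that bears it (a point fixed in the world has none). Each returns a list of dicts, best first, with "p" (0 to 1); they miss things now and then, are a little off and sometimes report something else, mostly with a low value. They report only what shows in the picture. A call takes as long as a camera call. They do not tell look-alikes from the thing itself.
- models.look_for(target, camera): "centre" ([x, y, z] in mm, in world coordinates, good to about 4 mm: the middle of the surface that is visible of it).
- models.regions_of(target, camera): "region" (400x640 bool, what is visible of it).
The state is a dict: "t": time; "qpos": joint angles; "qvel": joint speeds; "joint_torque": joint torques, N m; "ee_pos": TCP position; "orientation": TCP orientation; "ft_force": force on the tool from outside, world axes, zero at the start; "moment": the same for the moment, N m; "width": finger opening in mm; "grasp_force": force on a finger pad.
Only numpy, scipy, OpenCV 4.12 (cv2) and the standard library are available. Lean on these libraries where they do the work, as an engineer would, in place of code of your own. Each camera call takes 0.05 s, during which the arm holds its last target. There are 200 camera calls.

## Task

Take the white lid off the sieve shaker and set it down on the round cork mat. Then build the sieve stack on the shaker's seat, one part at a time from the bottom up, each seated fully home in the one below and let go: the steel pan first, then the blue fine sieve, the yellow medium sieve and the red coarse sieve, and finally put the lid back on top of the red one. Leave the beaker, the green flask and the jar standing where they are.

Things in the scene. Friction and masses are not known exactly. Their poses are not given: they have to be found in the camera images.
- pan: round open steel pan without mesh: sizes in mm: outer diameter 56, height 36, inner mouth diameter 50, wall 3, floor 5 thick; straight outside. Origin: centre of its underside; z up. About 90 g.
- sieve_fine: Blue plastic sieve (fine, close mesh), 38 mm high, in mm: spigot 44 across, 8 high, tapered to 36 at its foot (drops into the part below), then a straight collar 56 across from 8 to 38, gripped from outside; mouth 50 wide, mesh 11 to 13 above the underside. Stands on its spigot. Origin: centre of the underside; z up its axis. 65 g. Stacked, its underside lies 28 above the pan's.
- sieve_medium: Yellow plastic sieve (medium, medium mesh), 38 mm high, in mm: spigot 44 across, 8 high, tapered to 36 at its foot (drops into the part below), then a straight collar 56 across from 8 to 38, gripped from outside; mouth 50 wide, mesh 11 to 13 above the underside. Stands on its spigot. Origin: centre of the underside; z up its axis. 65 g. Stacked, its underside lies 30 above the blue sieve's.
- sieve_coarse: Red plastic sieve (coarse, wide mesh), 38 mm high, in mm: spigot 44 across, 8 high, tapered to 36 at its foot (drops into the part below), then a straight collar 56 across from 8 to 38, gripped from outside; mouth 50 wide, mesh 11 to 13 above the underside. Stands on its spigot. Origin: centre of the underside; z up its axis. 65 g. Stacked, its underside lies 30 above the yellow sieve's.
- lid: round white lid with black knob, at the start loose on the shaker's seat, up to 6 mm off centre. In mm: spigot 44 across, 8 high, tapered to 36 at its foot; flange 56 across from 8 to 13; upright knob 22 across from 13 to 39, the grip. Origin: centre of the underside of the spigot; z up. 50 g. On the stack its underside lies 30 above the red sieve's.
- seat (a point): centre of the seat floor on the sieve shaker, fixed: (sizes in mm) a low white housing 130 x 130 (its sides along this point's x and y) and 38 high, with a dark steel disc of diameter 90 on top whose surface, the seat floor, lies 45 above the table. A rim 5 high, 62 across inside and 72 outside, surrounds the seat. z up.
- mat: round cork mat, fixed, diameter 110 mm, 4 mm thick, on the table. Origin: centre of its underside.
- beaker: bystander: empty clear glass beaker standing on the table, diameter 52 mm, height 70 mm. Origin: centre of its underside; z up.
- flask: bystander: green conical flask standing on the table, foot diameter 62 mm, height 95 mm, neck diameter 22 mm. Origin: centre of its underside; z up.
- jar: bystander: amber jar with paper label and orange cap standing on the table, diameter 52 mm, height 75 mm. Origin: centre of its underside; z up.
Mind the look-alikes: they are no part of the job. Of the things that look like the sieve_fine, the middle-sized one is meant.

How it is judged:
By the outcome, as a careful person would: the job done as asked, in the order asked, and still so for the second after the job is handed in, with the robot touching nothing.
It also fails if it takes over 122 s, if anything falls off the work surface, if the arm or the gripper's body presses on something with over 40 N, if the wrist force passes 120 N, or if a joint passes its speed limit or range.

## Working session

There is one attempt and no reset: what is moved stays moved. The work goes in short steps, Python scripts to look and compute and a tool call to move; the robot and the scene stay as the last step left them, time stands still between calls to the robot, and variables do not carry over. Pictures are saved under pics/ and viewed, at most 14 in all, crops included, and the job is handed in when it is done.

Besides the shell and the picture viewer there is one more tool, called after "Request:" as a command line: name --argument value ..., lists and objects as JSON in quotes. jog_arm: Moves the arm, as the interface text tells. Its arguments: {"type":"object","properties":{"increments":{"type":"array"}},"required":["increments"]}

```bash
mkdir -p pics; cat > h.py <<'E'
import numpy as np,cv2
from workcell import get_obs,get_image,job,models
from scipy.spatial.transform import Rotation as R
def cloud(im,M):
    d=im["depth"];v,u=np.indices(d.shape)
    x=(u-im["cx"])/im["fx"]*d;y=-(v-im["cy"])/im["fy"]*d
    return np.stack([x,y,-d],-1)@M[:3,:3].T+M[:3,3]
E
python3 - <<'E'
from h import *
o=get_obs();print(o["orientation"],o["width"],o["t"])
for c in ["top","side"]:
    im=get_image(c);cv2.imwrite(f"pics/{c}0.png",im["pixels"]);print({k:v for k,v in im.items() if k not in("pixels","depth")})
    P=cloud(im,np.array(im["cam_to_world"]));np.savez(f"/tmp/{c}.npz",P=P,d=im["depth"],px=im["pixels"])
    for n in ["pan","sieve_fine","sieve_medium","sieve_coarse","lid","seat","mat","beaker","flask","jar"]:
        print(c,n,[(np.round(r["centre"]).tolist(),round(r["p"],2)) for r in models.look_for(n,c)])
E
```

```text
[-3.99117963e-01 -3.11594816e+00  2.44304202e-03] 87.94395607542795 0.0
{'fx': 424.0535693523981, 'fy': 424.0535693523981, 'cx': 316.7062312443353, 'cy': 197.3544189160886, 'cam_to_world': array([[-7.59013794e-03,  9.91707793e-01, -1.28288904e-01,
         4.16480274e+02],
       [-9.99969680e-01, -7.75066038e-03, -7.52071982e-04,
        -3.33026116e+01],
       [-1.74015937e-03,  1.28279306e-01,  9.91736554e-01,
         1.17432322e+03],
       [ 0.00000000e+00,  0.00000000e+00,  0.00000000e+00,
         1.00000000e+00]])}
top pan [([460.0, -8.0, 4.0], 0.8), ([508.0, 193.0, 9.0], 0.61)]
top sieve_fine [([704.0, -372.0, 20.0], 0.92), ([588.0, -369.0, 17.0], 0.62), ([606.0, -459.0, 4.0], 0.56)]
top sieve_medium []
top sieve_coarse [([436.0, -384.0, 13.0], 0.59)]
top lid [([511.0, -180.0, 55.0], 0.68), ([588.0, -370.0, 16.0], 0.49)]
top seat [([505.0, -171.0, 40.0], 0.89)]
top mat [([506.0, 195.0, 5.0], 0.78), ([446.0, 371.0, 73.0], 0.49)]
top beaker [([708.0, -2.0, 39.0], 0.69)]
top flask [([572.0, 1.0, 37.0], 0.56), ([589.0, -370.0, 16.0], 0.22)]
top jar [([436.0, -381.0, 12.0], 0.5
[... 319 characters left out ...]
 7.94841841e-01,  6.06380074e-01,
         6.93059980e+02],
       [ 0.00000000e+00,  0.00000000e+00,  0.00000000e+00,
         1.00000000e+00]])}
side pan [([462.0, -13.0, 20.0], 0.79)]
side sieve_fine [([602.0, -458.0, 18.0], 0.81), ([708.0, -369.0, 32.0], 0.73), ([589.0, -367.0, 21.0], 0.58)]
side sieve_medium [([590.0, 355.0, 25.0], 0.55)]
side sieve_coarse [([437.0, -375.0, 18.0], 0.84)]
side lid [([504.0, -183.0, 57.0], 0.55), ([460.0, -12.0, 22.0], 0.39)]
side seat [([484.0, -204.0, 40.0], 0.63)]
side mat [([505.0, 186.0, 5.0], 0.68)]
side beaker [([504.0, 187.0, 2.0], 0.71), ([691.0, -14.0, 50.0], 0.7)]
side flask [([565.0, -13.0, 40.0], 0.84)]
side jar [([447.0, 364.0, 49.0], 0.84)]
```

View pics/top0.png

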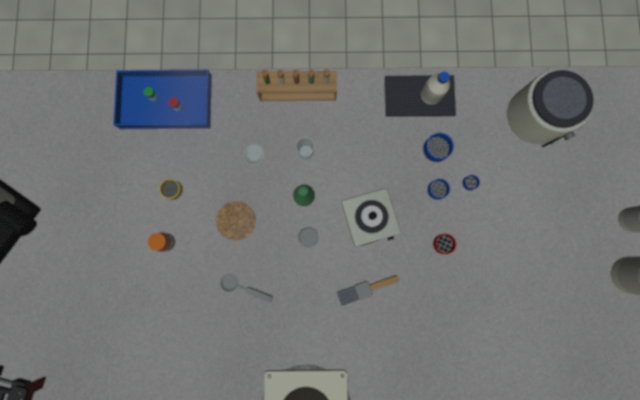

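View pics/side0.png

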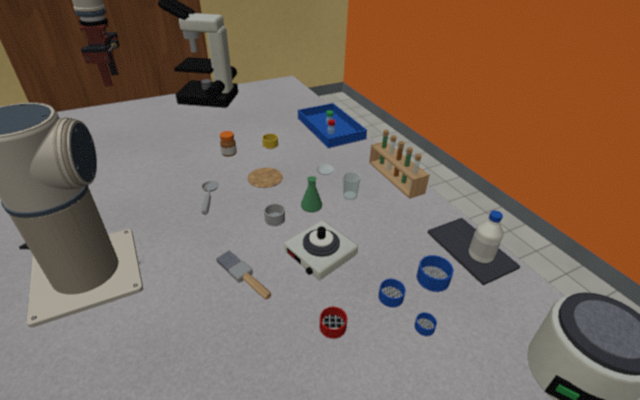

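The top view shows the shaker at (372,216), mat (236,220), pan (308,237), yellow (171,189), red (444,243). The blue sieves are at (438,147) big, (438,189) middle and (471,183) small, so the middle one is near world (589,-369). I'll fit the rims next.

```bash
python3 - <<'E'
from h import *
from scipy.optimize import least_squares
T=dict(pan=(461,-11,36,28),fine=(589,-368,38,28),med=(590,355,38,28),coarse=(437,-378,38,28),lid=(508,-180,58,28),knob=(508,-180,84,11),disc=(505,-175,45,45),house=(505,-175,38,65),mat=(505,192,4,55),jar=(447,367,75,26),flask=(572,0,95,11))
for c in ["top","side"]:
    z=np.load(f"/tmp/{c}.npz");P=z["P"];ok=z["d"]>0
    tab=P[ok&(abs(P[...,0]-520)<60)&(abs(P[...,1]-100)<40)];print(c,"table z",np.median(tab[:,2]).round(1))
    for n,(x,y,h,r) in T.items():
        cx,cy=x,y
        m=ok&(np.hypot(P[...,0]-cx,P[...,1]-cy)<r+25)&(abs(P[...,2]-h)<(2 if n=="mat" else 5))
        q=P[m]
        if len(q)<8: print(n,len(q));continue
        f=least_squares(lambda p:np.maximum(np.hypot(q[:,0]-p[0],q[:,1]-p[1])-r,0)+ (0 if n in("knob","mat","disc","house","jar","flask") else np.maximum(r-5-np.hypot(q[:,0]-p[0],q[:,1]-p[1]),0)),[cx,cy],loss="soft_l1")
        e=(q[:,:2].max(0)+q[:,:2].min(0))/2
        print(n,len(q),f.x.round(1),round(f.cost/len(q),2),"ext",e.round(1),np.ptp(q[:,:2],axis=0).round(0),"zmax",q[:,2].max().round(1))
E
```

```text
top table z -0.7
pan 64 [459.4  -7.5] 0.0 ext [458.5  -8.3] [51. 54.] zmax 39.5
fine 77 [ 586.7 -364.9] 0.0 ext [ 586.7 -364.4] [55. 56.] zmax 41.3
med 82 [591.9 368.4] 0.0 ext [591.1 368.1] [53. 55.] zmax 41.6
coarse 78 [ 436.4 -374.6] 0.0 ext [ 435.7 -374.1] [53. 53.] zmax 41.6
lid 275 [ 511.8 -177.4] 2.53 ext [ 510.4 -179.4] [53. 61.] zmax 62.0
knob 50 [ 510.3 -176.8] 0.0 ext [ 510.8 -176.2] [21. 19.] zmax 86.1
disc 545 [ 509.2 -177.6] 1.49 ext [ 509.3 -175.7] [128. 130.] zmax 50.0
house 1421 [ 510.2 -177.3] 1.94 ext [ 510.1 -178. ] [151. 155.] zmax 43.0
mat 831 [504.9 194.1] 2.32 ext [505.7 191.4] [158. 155.] zmax 6.0
jar 249 [445.8 382.9] 0.0 ext [447.2 382.8] [44. 47.] zmax 78.8
flask 79 [574.5   4.3] 0.15 ext [574.4   4. ] [24. 23.] zmax 98.1
side table z -1.9
pan 72 [456.  -10.8] 0.01 ext [455.5 -11.3] [54. 56.] zmax 35.8
fine 118 [ 584.2 -367.6] 0.01 ext [ 583.9 -367.1] [54. 57.] zmax 38.4
med 40 [589.4 365.5] 0.1 ext [588.9 365.9] [54. 56.] zmax 37.7
coarse 146 [ 435.3 -377. ] 0.0 ext [ 435.2 -376.9] [55. 55.] zmax 38.8
lid 243 [ 511.8 -173.6] 2.72 ext [ 508.3 -178.2] [55. 56.] zmax 63.0
knob 51 [ 509.3 -179.3] 0.0 ext [ 509.2 -178.9] [21. 21.] zmax 85.0
disc 469 [ 509.3 -180.1] 0.01 ext [ 509.3 -180.2] [90. 90.] zmax 50.0
house 1327 [ 507. -183.] 1.78 ext [ 507.6 -180.5] [152. 151.] zmax 43.0
mat 274 [503.8 188.8] 0.13 ext [498.1 188.6] [141. 110.] zmax 5.4
jar 83 [443.3 379.9] 0.0 ext [444.7 380.6] [45. 49.] zmax 77.2
flask 45 [572.3   1.9] 0.35 ext [572.6   1.8] [24. 25.] zmax 96.3
```

Request:
jog_arm --increments '[0,0,10.7,0,-10,0,40,0,0,10.7,0,0,0,40]'

```text
t: 1.35
ee_pos: [154.8, 594.6, 222.7]
orientation: [0.98, 2.985, -0.001]
ft_force: [-1.2, -0.6, -0.6]
width: 71.2
grasp_force: 0.0
```

Request:
jog_arm --increments '[0,0,10.7,0,0,0,40,0,0,10.7,0,0,0,40,0,0,10.7,0,0,0,40,0,0,10.7,0,0,0,40,0,0,10.7,0,0,0,40,0,0,0.2,0,0,0,40,0,0,0,-45,40,0,40,0,0,0,-50,40,0,40,0,0,0,-50,30,0,40,0,0,0,-50,30,0,40,0,0,0,-50,30,0,40,0,0,0,-50,30,0,40]'

```text
t: 2.85
ee_pos: [356.4, 300.9, 223.0]
orientation: [2.21, 2.233, 0.001]
ft_force: [0.4, 0.3, 0.4]
width: 35.1
grasp_force: 0.0
```

Request:
jog_arm --increments '[0,0,0.5,-48,16,0,40,0,0,0,-48,16,0,40,0,0,0,-48,16,0,40,0,0,0,-48,16,0,40,0,0,0,-48,16,0,40,0,0,0,-48,16,0,40,0,0,0,-48,16,0,40,0,0,0,-48,16,0,40,0,0,0,-48,14,0,40,0,0,0,-47,12,0,40,0,0,0,0,0,0,40]'

```text
t: 4.22
ee_pos: [509.1, -179.8, 222.7]
orientation: [2.224, 2.217, 0.0]
ft_force: [-1.0, -0.1, -0.0]
width: 35.2
grasp_force: 0.0
```

```bash
cat >> h.py <<'E'
def wrist(name=None):
    o=get_obs();im=get_image("wrist")
    T=np.eye(4);T[:3,:3]=R.from_rotvec(o["orientation"]).as_matrix();T[:3,3]=o["ee_pos"]
    if name: cv2.imwrite(f"pics/{name}.png",im["pixels"])
    return o,im,cloud(im,T@np.array(im["tool_from_camera"]))
def circ(P,ok,c,h,r,hole=True,tol=4):
    from scipy.optimize import least_squares
    q=P[ok&(np.hypot(P[...,0]-c[0],P[...,1]-c[1])<r+25)&(abs(P[...,2]-h)<tol)]
    if len(q)<8: return None,len(q)
    def f(p):
        d=np.hypot(q[:,0]-p[0],q[:,1]-p[1]);e=np.maximum(d-r,0)
        return e+(np.maximum(r-4-d,0) if hole else 0)
    s=least_squares(f,c,loss="soft_l1")
    return s.x.round(1),len(q),round(s.cost/len(q),2),((q.max(0)+q.min(0))/2)[:2].round(1),np.ptp(q[:,:2],axis=0).round(0)
E
python3 - <<'E'
from h import *
o,im,P=wrist("w1");print(o["ee_pos"],o["orientation"],o["t"],np.array(im["tool_from_camera"]).round(2))
ok=im["depth"]>0
for n,h,r,ho in [("knob",84,11,0),("lid",58,28,0),("rim",50,36,1),("disc",45,45,0)]:
    print(n,circ(P,ok,(510,-178),h,r,ho,3))
E
```

```text
[ 509.05031209 -179.76286943  222.71612805] [2.22412841e+00 2.21716674e+00 2.82055248e-04] 4.225 [[   0.      0.97    0.25   67.53]
 [   1.     -0.      0.      0.73]
 [   0.      0.25   -0.97 -163.44]
 [   0.      0.      0.      1.  ]]
knob (array([ 511.8, -178. ]), 334, np.float64(0.0), array([ 511.8, -177.9]), array([21., 22.]))
lid (array([ 511.6, -177.9]), 1516, np.float64(0.0), array([ 511.5, -178. ]), array([55., 55.]))
rim (array([ 512. , -179.1]), 1338, np.float64(1.36), array([ 511.6, -179.3]), array([89., 88.]))
disc (array([ 511.8, -179.2]), 1935, np.float64(0.0), array([ 511.7, -179.1]), array([89., 89.]))
```

View pics/w1.png

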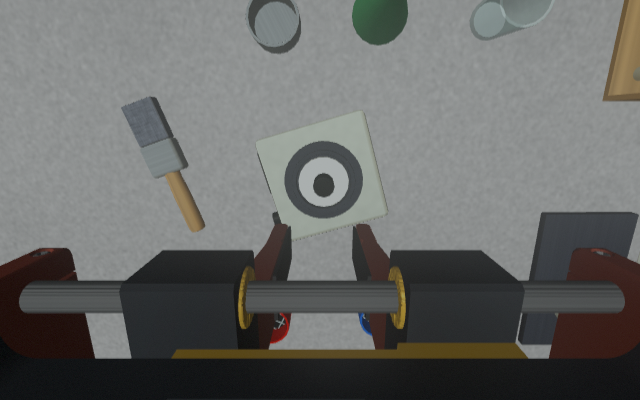

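The wrist view shows the lid on the shaker at (323,182), fingers at (280,240) and (368,240). The fits agree with the sizes given, so I'll descend and take the knob.

Request:
jog_arm --increments '[0,0,0,1.5,2,40,50,0,0,0,0,0,45,50,0,0,0,0,0,45,50,0,0,0,0,0,31,50,0,0,0,0,0,0,50,0,0,0,0,0,0,0,0,0,0,0,0,0,0,0,0,0,0,0,0,0,0,0,0,0,0,0,0]'

```text
t: 5.4
ee_pos: [510.6, -175.4, 62.3]
orientation: [2.225, 2.217, 0.001]
ft_force: [-0.1, 3.1, 5.5]
width: 21.2
grasp_force: 30.0
```

Request:
jog_arm --increments '[0,0,0,0,0,-20,0,0,0,0,0,0,-40,0,0,0,0,0,0,-40,0,0,0,0,40,0,0,0,0,0,0,50,-1,0,0,0,0,0,50,-1,0,0,0,0,0,50,-1,0,0,0,0,0,50,-1,0,0,0,0,0,50,-1,0,0,0,0,0,40,-1,0,0,0,0,0,39,0,0,0,0,0,0,0,0,0,0]'

```text
t: 6.9
ee_pos: [505.5, 195.5, 161.7]
orientation: [2.222, 2.221, 0.001]
ft_force: [0.7, -0.1, -1.1]
width: 21.2
grasp_force: 30.0
```

Request:
jog_arm --increments '[0,0,0,-3,0,40,0,0,0,0,0,0,45,0,0,0,0,0,0,35,0,0,0,0,0,0,16,0,0,0,0,0,0,3,0,0,0,0,0,0,0,0,0,0,0,0,0,0,0]'

```text
t: 7.78
ee_pos: [506.5, 190.7, 23.9]
orientation: [2.225, 2.217, 0.003]
ft_force: [1.0, 0.1, -1.2]
width: 21.6
grasp_force: 30.0
```

Request:
jog_arm --increments '[0,0,0,0,0,2,0,0,0,0,0,0,0,0,0,0,0,0,0,0,20,0,0,0,0,0,0,50,0,0,0,0,0,0,50,0,0,0,0,0,-30,50,0,0,0,0,0,-50,50,0,0,0,0,0,-60,50,0,0,0,0,0,-60,50,0,0,0,0,0,0,50,0,0,0,0,0,0,50,0,0,0,0,0,0,50]'

```text
t: 9.28
ee_pos: [504.4, 190.1, 218.7]
orientation: [-2.224, -2.216, 0.005]
ft_force: [0.2, 0.9, -0.0]
width: 43.9
grasp_force: 0.0
```

```bash
python3 - <<'E'
from h import *
o,im,P=wrist("w2");print(o["ee_pos"],o["orientation"],o["t"])
ok=im["depth"]>0
for n,h,r,ho in [("knob",43,11,0),("lid",17,28,0)]:
    print(n,circ(P,ok,(506,192),h,r,ho,3))
q=P[ok&(abs(P[...,2]-3)<2.5)]
print(circ(P,ok,(505,191),4,55,0,1.5))
E
```

```text
[504.35149855 190.05232418 218.68655147] [-2.22414379 -2.21645766  0.0053593 ] 9.275
knob (array([506.9, 188.2]), 273, np.float64(0.0), array([507.2, 188.2]), array([21., 21.]))
lid (array([507.1, 187.9]), 1228, np.float64(0.0), array([506.7, 187.5]), array([55., 55.]))
(array([504.6, 193.3]), 2782, np.float64(2.72), array([505.4, 190.8]), array([159., 158.]))
```

View pics/w2.png

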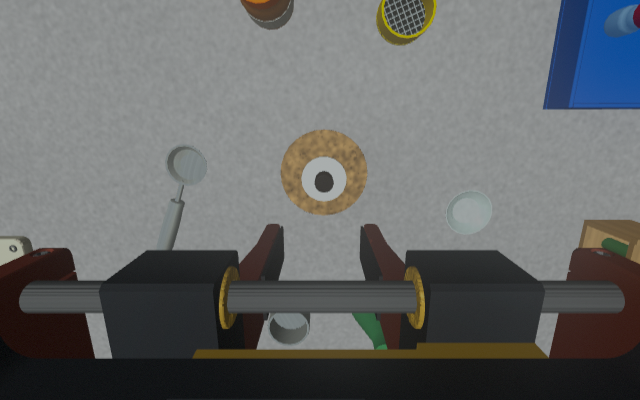

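The lid stands upright on the mat at (324,180). Next is the pan.

Request:
jog_arm --increments '[0,0,0,-50,-12,0,85,0,0,0,-50,-12,0,85,0,0,0,-50,-12,0,85,0,0,0,-49,-10,0,85,0,0,0,0,0,0,85,0,0,0,0,0,0,85]'

```text
t: 10.07
ee_pos: [458.8, -8.1, 220.0]
orientation: [-2.226, -2.216, 0.001]
ft_force: [1.1, 0.2, 0.1]
width: 74.8
grasp_force: 0.0
```

```bash
cat > look.py <<'E'
from h import *
import sys
x,y,h=map(float,sys.argv[1:4])
o,im,P=wrist();e=o["ee_pos"];print(e.round(1),o["orientation"].round(4),o["t"])
c=circ(P,im["depth"]>0,(x,y),h,28,1,3);print(c)
if c[0] is not None: print("dY(tool x)",(c[0][1]-e[1]).round(1),"dX(tool y)",(c[0][0]-e[0]).round(1))
E
python3 look.py 459 -9 36
```

```text
[458.8  -8.1 220. ] [-2.2255e+00 -2.2157e+00  1.0000e-03] 10.075
(array([459.1,  -9. ]), 411, np.float64(0.0), array([459.1,  -8.9]), array([55., 55.]))
dY(tool x) -0.9 dX(tool y) 0.3
```

Request:
jog_arm --increments '[0,0,0,-1,0,50,85,0,0,0,0,0,55,85,0,0,0,0,0,55,85,0,0,0,0,0,40,85,0,0,0,0,0,9,85,0,0,0,0,0,0,85,0,0,0,0,0,0,0,0,0,0,0,0,0,0,0,0,0,0,0,0,0,0,0,0,0,0,0,0,0]'

```text
invalid input
```

Request:
jog_arm --increments '[0,0,0,-1,0,50,85,0,0,0,0,0,55,85,0,0,0,0,0,55,85,0,0,0,0,0,40,85,0,0,0,0,0,9,85,0,0,0,0,0,0,85,0,0,0,0,0,0,0,0,0,0,0,0,0,0,0,0,0,0,0,0,0,0,0,0,0,0,0,0]'

```text
t: 11.38
ee_pos: [459.8, -9.4, 12.9]
orientation: [2.225, 2.216, 0.003]
ft_force: [-0.8, 1.0, 8.7]
width: 55.5
grasp_force: 30.0
```

Request:
jog_arm --increments '[0,0,0,0,0,-30,0,0,0,0,0,0,-50,0,0,0,0,0,0,-40,0,0,0,0,-40,13,0,0,0,0,0,-45,14,0,0,0,0,0,-45,13,0,0,0,0,0,-40,12.5,0,0,0,0,0,0,0,0,0,0,0,0,0,0,0,0,0,0,0,0,0,0,0]'

```text
t: 12.62
ee_pos: [510.2, -178.4, 131.7]
orientation: [-2.224, -2.218, 0.0]
ft_force: [0.2, -0.1, -0.2]
width: 55.7
grasp_force: 30.0
```

```bash
python3 - <<'E'
from h import *
o,im,P=wrist("w3");e=o["ee_pos"];print(e.round(1),o["orientation"].round(4),o["t"])
ok=im["depth"]>0
print(circ(P,ok,(511,-179),47,45,0,4)); print("rim",circ(P,ok,(511,-179),50,36,1,1.5))
print("pan",circ(P,ok,(e[0],e[1]),e[2]+23,28,1,4))
E
```

```text
[ 510.2 -178.4  131.7] [-2.2237e+00 -2.2183e+00  3.0000e-04] 12.625
(array([ 511.8, -179.2]), 3743, np.float64(0.0), array([ 512.1, -166.6]), array([89., 65.]))
rim (array([ 511.8, -179.9]), 554, np.float64(0.06), array([ 512.1, -163.1]), array([71., 49.]))
pan (array([ 510.9, -175.9]), 2019, np.float64(0.54), array([ 511.1, -171.3]), array([73., 43.]))
```

View pics/w3.png

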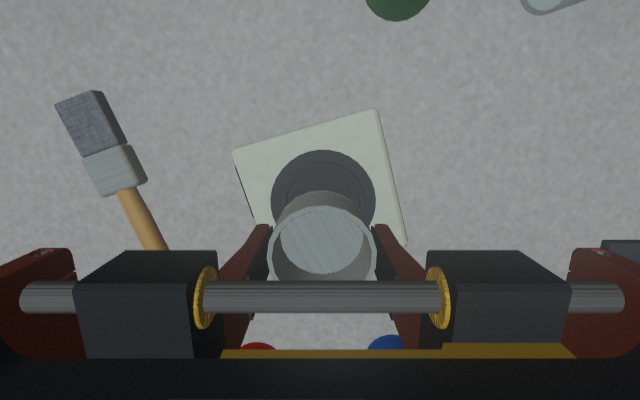

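Request:
jog_arm --increments '[0,0,0,-1.2,1.2,30,0,0,0,0,0,0,25,0,0,0,0,0,0,9,0,0,0,0,0,0,4,0,0,0,0,0,0,3,0,0,0,0,0,0,0,0,0,0,0,0,0,0]'

```text
invalid input
```

Request:
jog_arm --increments '[0,0,0,-1.2,1.2,30,0,0,0,0,0,0,25,0,0,0,0,0,0,9,0,0,0,0,0,0,4,0,0,0,0,0,0,3,0,0,0,0,0,0,0,0,0,0,0,0,0,0,0]'

```text
t: 13.55
ee_pos: [512.3, -180.9, 61.2]
orientation: [2.225, 2.217, 0.001]
ft_force: [0.6, -0.2, -0.3]
width: 55.6
grasp_force: 30.0
```

Request:
jog_arm --increments '[0,0,0,0.5,0,2,0,0,0,0,0,0,1,0,0,0,0,0,0,1,0,0,0,0,0,0,0,0]'

```text
t: 14.05
ee_pos: [512.0, -180.2, 57.9]
orientation: [2.225, 2.217, 0.0]
ft_force: [-4.1, 1.8, 14.5]
width: 55.7
grasp_force: 30.0
```

Request:
jog_arm --increments '[0,0,0,0,0,-0.5,40,0,0,0,0,0,0,80,0,0,0,0,0,0,85,0,0,0,0,0,-20,85,0,0,0,0,0,-50,85,0,0,0,0,0,-50,85,0,0,0,0,0,-42,85,0,0,0,0,0,0,85,0,0,0,0,0,0,85]'

```text
t: 15.18
ee_pos: [511.5, -180.0, 218.5]
orientation: [-2.225, -2.217, 0.001]
ft_force: [-0.3, 0.7, -0.9]
width: 74.6
grasp_force: 0.0
```

```bash
python3 look.py 512 -179 81; python3 - <<'E'
from h import *
o,im,P=wrist()
ok=im["depth"]>0
print(circ(P,ok,(511,-179),45.5,45,0,4)); print("rim",circ(P,ok,(511,-179),50,36,1,1.5))
E
```

```text
[ 511.5 -180.   218.5] [-2.2247e+00 -2.2170e+00  6.0000e-04] 15.175
(array([ 512.5, -179.4]), 518, np.float64(0.0), array([ 512.6, -179.4]), array([55., 55.]))
dY(tool x) 0.6 dX(tool y) 1.0
(array([ 511.3, -178.8]), 1931, np.float64(0.05), array([ 506.7, -179. ]), array([ 99., 114.]))
rim (array([ 507. , -155.6]), 1053, np.float64(7.6), array([ 511.4, -170.9]), array([71., 68.]))
```

Request:
jog_arm --increments '[0,0,0,-40,15,0,85,0,0,0,-48,20,0,85,0,0,0,-50,20,0,85,0,0,0,-48,19,0,85,0,0,0,0,0,0,85,0,0,0,0,0,0,85]'

```text
t: 16.02
ee_pos: [584.3, -365.6, 217.2]
orientation: [-2.223, -2.215, 0.001]
ft_force: [0.1, -0.1, 0.3]
width: 74.4
grasp_force: 0.0
```

```bash
python3 look.py 587 -366 38
```

```text
[ 584.3 -365.6  217.2] [-2.2232e+00 -2.2147e+00  8.0000e-04] 16.025
(array([ 587.5, -367.2]), 407, np.float64(0.0), array([ 587.3, -367.4]), array([55., 55.]))
dY(tool x) -1.6 dX(tool y) 3.2
```

Request:
jog_arm --increments '[0,0,0,-1.6,2.7,50,85,0,0,0,0,0,55,85,0,0,0,0,0,55,85,0,0,0,0,0,36,85,0,0,0,0,0,9,85,0,0,0,0,0,0,85,0,0,0,0,0,0,40,0,0,0,0,0,0,0,0,0,0,0,0,0,0,0,0,0,0,0,0,0]'

```text
t: 17.32
ee_pos: [588.7, -368.6, 15.8]
orientation: [2.224, 2.216, 0.001]
ft_force: [-1.7, 0.1, 6.7]
width: 54.7
grasp_force: 30.0
```

Request:
jog_arm --increments '[0,0,0,0,0,-30,0,0,0,0,0,0,-50,0,0,0,0,0,0,-50,0,0,0,0,0,0,-10,0,0,0,0,44,-18,0,0,0,0,0,50,-20,0,0,0,0,0,50,-20,0,0,0,0,0,44.5,-18.5,0,0,0,0,0,0,0,0,0,0,0,0,0,0,0,0]'

```text
t: 18.58
ee_pos: [512.6, -179.6, 154.0]
orientation: [2.225, 2.218, -0.0]
ft_force: [1.0, -0.3, -0.3]
width: 54.6
grasp_force: 30.0
```

```bash
cat > held.py <<'E'
from h import *
import sys
from scipy.optimize import least_squares
x,y,h,hu=map(float,sys.argv[1:5])  # target below, its rim height; tcp height over held underside
top=float(sys.argv[5]) if len(sys.argv)>5 else 38
o,im,P=wrist(sys.argv[6] if len(sys.argv)>6 else None);e=o["ee_pos"];ok=im["depth"]>0;print(e.round(1),o["orientation"].round(4),o["t"])
def fit(c,h,dx):
    q=P[ok&(abs(P[...,2]-h)<3)&(abs(P[...,0]-c[0])<dx)&(np.hypot(P[...,0]-c[0],P[...,1]-c[1])<34)]
    if len(q)<20: return None,len(q)
    f=lambda p:(lambda d:np.maximum(d-28,0)+np.maximum(25-d,0))(np.hypot(q[:,0]-p[0],q[:,1]-p[1]))
    s=least_squares(f,c,loss="soft_l1");return s.x.round(1),len(q),round(s.cost/len(q),3),q.min(0).round(1),q.max(0).round(1)
a=fit(e[:2],e[2]-hu+top,23);b=fit((x,y),h,40)
print("held",a);print("below",b)
if a[0] is not None and b[0] is not None: print("move tool x",(b[0]-a[0])[1].round(1),"tool y",(b[0]-a[0])[0].round(1))
E
python3 held.py 512.5 -179.4 81 14 38 w4
```

```text
[ 512.6 -179.6  154. ] [ 2.2245  2.2178 -0.    ] 18.575
held (array([ 513.3, -178.3]), 821, np.float64(0.003), array([ 489.6, -192.8,  175. ]), array([ 535.6, -150.3,  179.8]))
below (array([ 512.7, -179.9]), 376, np.float64(0.001), array([ 485.4, -176.3,   78.1]), array([ 540.3, -151.7,   83.9]))
move tool x -1.6 tool y -0.6
```

View pics/w4.png

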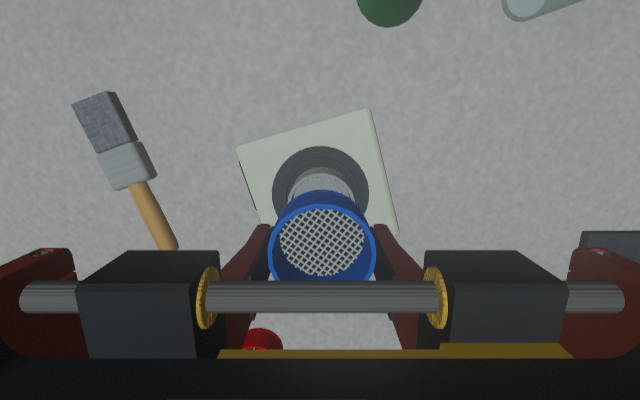

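The blue sieve is held straight at (322,240), above the pan at (320,185).

Request:
jog_arm --increments '[0,0,0,-1.4,-0.6,30,0,0,0,0,0,0,20,0,0,0,0,0,0,7,0,0,0,0,0,0,4,0,0,0,0,0,0,2,0,0,0,0,0,0,0,0,0,0,0,0,0,0,0]'

```text
t: 19.5
ee_pos: [511.9, -180.8, 91.7]
orientation: [2.225, 2.217, 0.001]
ft_force: [-0.6, 0.2, -0.1]
width: 54.5
grasp_force: 30.0
```

Request:
jog_arm --increments '[0,0,0,0,0,2,0,0,0,0,0,0,1.5,0,0,0,0,0,0,1.5,0,0,0,0,0,0,0,0]'

```text
t: 20.0
ee_pos: [511.9, -180.8, 88.7]
orientation: [2.225, 2.217, 0.0]
ft_force: [-8.2, 3.7, 26.5]
width: 54.3
grasp_force: 30.0
```

Request:
jog_arm --increments '[0,0,0,0,0,-1,0,0,0,0,0,0,0,40,0,0,0,0,0,0,80,0,0,0,0,0,0,85,0,0,0,0,0,-30,85,0,0,0,0,0,-50,85,0,0,0,0,0,-50,85,0,0,0,0,0,0,85,0,0,0,0,0,0,85]'

```text
t: 21.12
ee_pos: [511.2, -180.5, 216.6]
orientation: [-2.225, -2.217, 0.0]
ft_force: [-0.0, -0.3, -0.9]
width: 75.0
grasp_force: 0.0
```

```bash
python3 look.py 512.5 -179.4 111
```

```text
[ 511.2 -180.5  216.6] [-2.2248e+00 -2.2172e+00  5.0000e-04] 21.125
(array([ 512.5, -179.4]), 657, np.float64(0.0), array([ 512.2, -179.3]), array([55., 55.]))
dY(tool x) 1.1 dX(tool y) 1.3
```

Blue is seated (rim at 111, centred). Yellow is next.

Request:
jog_arm --increments '[0,0,0,40,5,0,85,0,0,0,56,8,0,85,0,0,0,56,8,0,85,0,0,0,56,8,0,85,0,0,0,56,8,0,85,0,0,0,56,8,0,85,0,0,0,56,8,0,85,0,0,0,56,8,0,85,0,0,0,56,8,0,85,0,0,0,40,8,0,85,0,0,0,20,3,0,85,0,0,0,0,0,0,85]'

```text
t: 22.68
ee_pos: [592.9, 367.2, 215.5]
orientation: [-2.224, -2.219, 0.004]
ft_force: [-0.3, -0.7, -0.1]
width: 74.9
grasp_force: 0.0
```

Request:
jog_arm --increments '[0,0,0,0,0,0,85]'

```text
t: 22.8
ee_pos: [593.2, 365.4, 216.5]
orientation: [-2.226, -2.217, 0.003]
ft_force: [-0.1, 0.0, -0.6]
width: 74.5
grasp_force: 0.0
```

```bash
python3 look.py 592 367 38
```

```text
[593.2 365.4 216.5] [-2.2262 -2.2165  0.0029] 22.8
(array([592.7, 367. ]), 407, np.float64(0.0), array([592.4, 366.6]), array([54., 55.]))
dY(tool x) 1.6 dX(tool y) -0.5
```

Request:
jog_arm --increments '[0,0,0,1.5,-0.5,50,85,0,0,0,0,0,55,85,0,0,0,0,0,55,85,0,0,0,0,0,34,85,0,0,0,0,0,9,85,0,0,0,0,0,0,85,0,0,0,0,0,0,40,0,0,0,0,0,0,0,0,0,0,0,0,0,0,0,0,0,0,0,0,0]'

```text
t: 24.1
ee_pos: [593.8, 369.0, 15.9]
orientation: [2.225, 2.217, 0.003]
ft_force: [-0.9, -1.3, 7.3]
width: 55.3
grasp_force: 30.0
```

Request:
jog_arm --increments '[0,0,0,0,0,-40,0,0,0,0,0,0,-60,0,0,0,0,0,0,-60,0,0,0,0,-40,-6,0,0,0,0,0,-56,-8,0,0,0,0,0,-56,-8,0,0,0,0,0,-56,-8,0,0,0,0,0,-56,-8,0,0,0,0,0,-56,-8,0,0,0,0,0,-56,-8,0,0,0,0,0,-56,-8,0,0,0,0,0,-56,-8,0,0]'

```text
t: 25.6
ee_pos: [521.1, -121.0, 174.8]
orientation: [2.224, 2.217, 0.001]
ft_force: [0.4, -0.3, -0.5]
width: 55.8
grasp_force: 30.0
```

Request:
jog_arm --increments '[0,0,0,-40,-8,0,0,0,0,0,-20,-3,0,0,0,0,0,0,0,0,0,0,0,0,0,0,0,0]'

```text
t: 26.1
ee_pos: [510.3, -178.2, 174.2]
orientation: [-2.224, -2.218, -0.0]
ft_force: [0.6, -0.1, -0.7]
width: 55.8
grasp_force: 30.0
```

```bash
python3 held.py 512.5 -179.4 111 15.8
```

```text
[ 510.3 -178.2  174.2] [-2.2243e+00 -2.2182e+00 -4.0000e-04] 26.1
held (array([ 511.1, -179.6]), 861, np.float64(0.003), array([ 487.3, -192. ,  193.5]), array([ 533.3, -151.8,  199.4]))
below (array([ 512.4, -179.6]), 408, np.float64(0.0), array([ 484.9, -178.8,  108.1]), array([ 540.3, -151.6,  113.9]))
move tool x 0.0 tool y 1.3
```

Request:
jog_arm --increments '[0,0,0,0,1.3,25,0,0,0,0,0,0,18,0,0,0,0,0,0,6,0,0,0,0,0,0,3,0,0,0,0,0,0,0,0,0,0,0,0,0,0,0]'

```text
t: 26.9
ee_pos: [511.8, -179.4, 122.7]
orientation: [2.225, 2.217, 0.001]
ft_force: [0.0, 0.8, -1.1]
width: 55.8
grasp_force: 30.0
```

Request:
jog_arm --increments '[0,0,0,0,0,2,0,0,0,0,0,0,1.5,0,0,0,0,0,0,1,0,0,0,0,0,0,0,0]'

```text
t: 27.4
ee_pos: [511.6, -179.4, 118.8]
orientation: [2.225, 2.217, 0.0]
ft_force: [-3.9, 0.7, 11.1]
width: 55.6
grasp_force: 30.0
```

Request:
jog_arm --increments '[0,0,0,0,0,-0.5,0,0,0,0,0,0,0,40,0,0,0,0,0,0,80,0,0,0,0,0,0,85,0,0,0,0,0,-30,85,0,0,0,0,0,-60,85,0,0,0,0,0,-10,85,0,0,0,0,0,0,85,0,0,0,0,0,0,85]'

```text
t: 28.52
ee_pos: [510.4, -178.8, 216.5]
orientation: [-2.223, -2.216, 0.002]
ft_force: [-0.7, 0.1, -0.8]
width: 74.6
grasp_force: 0.0
```

```bash
python3 look.py 512.5 -179.4 141
```

```text
[ 510.4 -178.8  216.5] [-2.2235e+00 -2.2158e+00  1.8000e-03] 28.525
(array([ 512.2, -180.9]), 825, np.float64(0.0), array([ 512.1, -181.1]), array([55., 56.]))
dY(tool x) -2.1 dX(tool y) 1.8
```

Request:
jog_arm --increments '[0,0,0,-40,-15,0,85,0,0,0,-52,-20,0,85,0,0,0,-52,-20,0,85,0,0,0,-52,-19,0,85,0,0,0,0,0,0,85,0,0,0,0,0,0,85]'

```text
t: 29.32
ee_pos: [436.2, -374.2, 216.9]
orientation: [-2.224, -2.215, -0.0]
ft_force: [-0.8, -0.2, -0.1]
width: 74.4
grasp_force: 0.0
```

```bash
python3 look.py 437 -376 38
```

```text
[ 436.2 -374.2  216.9] [-2.2243e+00 -2.2149e+00 -3.0000e-04] 29.325
(array([ 437.9, -376.8]), 411, np.float64(0.0), array([ 437.7, -377. ]), array([54., 55.]))
dY(tool x) -2.6 dX(tool y) 1.7
```

Request:
jog_arm --increments '[0,0,0,-2,1,50,85,0,0,0,0,0,55,85,0,0,0,0,0,55,85,0,0,0,0,0,34,85,0,0,0,0,0,9,85,0,0,0,0,0,0,85,0,0,0,0,0,0,40,0,0,0,0,0,0,0,0,0,0,0,0,0,0,0,0,0,0,0,0,0]'

```text
t: 30.62
ee_pos: [438.4, -377.5, 16.6]
orientation: [2.224, 2.216, 0.0]
ft_force: [-0.0, 1.3, 6.9]
width: 55.5
grasp_force: 30.0
```

Request:
jog_arm --increments '[0,0,0,0,0,-40,0,0,0,0,0,0,-60,0,0,0,0,0,0,-60,0,0,0,0,0,0,-30,0,0,0,0,40,16,0,0,0,0,0,52,20,0,0,0,0,0,52,20,0,0,0,0,0,52,18,0,0,0,0,0,0,0,0,0,0,0,0,0,0,0,0]'

```text
t: 31.88
ee_pos: [512.3, -181.5, 205.5]
orientation: [2.224, 2.218, -0.0]
ft_force: [-0.8, -0.7, -0.7]
width: 55.3
grasp_force: 30.0
```

```bash
python3 held.py 512.2 -180.5 141 15.8
```

```text
[ 512.3 -181.5  205.5] [ 2.2241e+00  2.2180e+00 -3.0000e-04] 31.875
held (array([ 513.1, -180.3]), 889, np.float64(0.004), array([ 489.3, -195.7,  224.7]), array([ 535.3, -152.3,  230.3]))
below (array([ 512.2, -181.1]), 382, np.float64(0.0), array([ 485.3, -176.6,  138. ]), array([ 539. , -153.2,  144. ]))
move tool x -0.8 tool y -0.9
```

Request:
jog_arm --increments '[0,0,0,-0.8,-0.9,25,0,0,0,0,0,0,18,0,0,0,0,0,0,6,0,0,0,0,0,0,3,0,0,0,0,0,0,0,0,0,0,0,0,0,0,0]'

```text
t: 32.67
ee_pos: [511.9, -182.3, 153.8]
orientation: [2.225, 2.217, 0.001]
ft_force: [0.3, -0.1, -0.7]
width: 55.2
grasp_force: 30.0
```

Request:
jog_arm --increments '[0,0,0,0,0,2,0,0,0,0,0,0,1.5,0,0,0,0,0,0,1,0,0,0,0,0,0,0,0]'

```text
t: 33.17
ee_pos: [511.7, -182.1, 149.5]
orientation: [2.225, 2.217, 0.0]
ft_force: [-3.3, 0.9, 8.2]
width: 55.6
grasp_force: 30.0
```

Request:
jog_arm --increments '[0,0,0,0,0,-0.5,0,0,0,0,0,0,0,40,0,0,0,0,0,0,80,0,0,0,0,0,0,85,0,0,0,0,0,-30,85,0,0,0,0,0,-55,85,0,0,0,0,0,0,85,0,0,0,0,0,0,85]'

```text
t: 34.17
ee_pos: [511.1, -181.9, 233.6]
orientation: [-2.225, -2.217, 0.0]
ft_force: [-0.8, -0.2, -0.5]
width: 74.9
grasp_force: 0.0
```

```bash
python3 look.py 512.2 -181 171
```

```text
[ 511.1 -181.9  233.6] [-2.2250e+00 -2.2173e+00  3.0000e-04] 34.175
(array([ 512.1, -180.7]), 941, np.float64(0.0), array([ 512.2, -180.8]), array([55., 56.]))
dY(tool x) 1.2 dX(tool y) 1.0
```

Request:
jog_arm --increments '[0,0,0,40,0,0,50,0,0,0,50,-1,0,50,0,0,0,50,-1,0,50,0,0,0,50,-1,0,50,0,0,0,50,-1,0,50,0,0,0,50,-1,0,50,0,0,0,50,-1,0,50,0,0,0,30,0,0,50,0,0,0,0,0,0,50,0,0,0,0,0,0,50]'

```text
t: 35.48
ee_pos: [506.1, 187.2, 233.0]
orientation: [-2.225, -2.217, 0.004]
ft_force: [-0.6, 0.1, 0.4]
width: 44.3
grasp_force: 0.0
```

```bash
python3 - <<'E'
from h import *
o,im,P=wrist();print(o["ee_pos"],o["t"])
ok=im["depth"]>0
for n,h,r in [("knob",43,11),("lid",17,28)]: print(n,circ(P,ok,(507,188),h,r,0,3))
E
```

```text
[506.08346392 187.16236918 233.00471197] 35.475
knob (array([506.9, 187.9]), 254, np.float64(0.0), array([506.9, 188. ]), array([21., 21.]))
lid (array([506.9, 187.8]), 1166, np.float64(0.0), array([506.3, 187.9]), array([55., 55.]))
```

Request:
jog_arm --increments '[0,0,0,0,0.5,50,50,0,0,0,0,0,55,50,0,0,0,0,0,55,50,0,0,0,0,0,42,50,0,0,0,0,0,9,50,0,0,0,0,0,0,50,0,0,0,0,0,0,20,0,0,0,0,0,0,0,0,0,0,0,0,0,0,0,0,0,0,0,0,0]'

```text
t: 36.78
ee_pos: [508.0, 188.2, 24.4]
orientation: [2.225, 2.217, 0.002]
ft_force: [-1.2, -1.1, 8.1]
width: 21.4
grasp_force: 30.0
```

Request:
jog_arm --increments '[0,0,0,0,0,-40,0,0,0,0,0,0,-60,0,0,0,0,0,0,-60,0,0,0,0,0,0,-45,0,0,0,0,-50,1,0,0,0,0,0,-55,1,0,0,0,0,0,-55,1,0,0,0,0,0,-55,1,0,0,0,0,0,-55,1,0,0,0,0,0,-50,1,0,0,0,0,0,-48,0,0,0,0,0,0,0,0,0,0]'

```text
t: 38.28
ee_pos: [511.8, -182.7, 228.5]
orientation: [2.229, 2.213, 0.0]
ft_force: [0.8, 0.1, -0.3]
width: 21.1
grasp_force: 30.0
```

Request:
jog_arm --increments '[0,0,0,0,0,0,0,0,0,0,0,0,0,0]'

```text
t: 38.52
ee_pos: [511.9, -178.8, 228.2]
orientation: [-2.223, -2.219, -0.0]
ft_force: [-0.1, 0.0, 0.1]
width: 21.1
grasp_force: 30.0
```

```bash
python3 - <<'E'
from h import *
o,im,P=wrist("w5");e=o["ee_pos"];print(e,o["t"])
ok=im["depth"]>0
print("red",circ(P,ok,(512,-181),171,28,1,3))
for n,h,r in [("knob",22,11),("flange",-4,28)]:
    print(n,circ(P,ok,(e[0],e[1]),e[2]+h,r,0,3))
E
```

```text
[ 511.93456667 -178.80623251  228.225889  ] 38.525
red (array([ 512.3, -180.5]), 387, np.float64(0.0), array([ 512.2, -163.3]), array([53., 21.]))
knob (array([ 512.8, -175.9]), 1340, np.float64(0.73), array([ 512.7, -178.3]), array([39., 23.]))
flange (array([ 512.6, -179.1]), 2643, np.float64(0.0), array([ 512.3, -179.2]), array([55., 56.]))
```

View pics/w5.png

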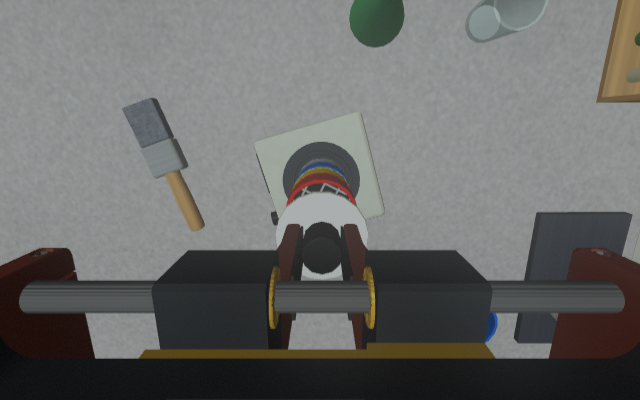

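The lid is held level at (322,225), above the red sieve at (322,190).

Request:
jog_arm --increments '[0,0,0,-1.5,-0.3,20,0,0,0,0,0,0,12,0,0,0,0,0,0,5,0,0,0,0,0,0,3,0,0,0,0,0,0,0,0,0,0,0,0,0,0,0]'

```text
t: 39.33
ee_pos: [512.0, -181.6, 188.6]
orientation: [2.225, 2.217, 0.0]
ft_force: [-0.4, 0.2, 0.3]
width: 20.7
grasp_force: 30.0
```

Request:
jog_arm --increments '[0,0,0,0,0,2,0,0,0,0,0,0,1.5,0,0,0,0,0,0,1.5,0,0,0,0,0,0,0,0]'

```text
t: 39.83
ee_pos: [511.8, -181.6, 183.4]
orientation: [2.225, 2.217, 0.0]
ft_force: [-0.2, -1.3, 2.0]
width: 21.4
grasp_force: 30.0
```

Request:
jog_arm --increments '[0,0,0,0,0,0.5,0,0,0,0,0,0,0,10,0,0,0,0,0,0,40,0,0,0,0,0,0,50,0,0,0,0,0,-20,50,0,0,0,0,0,-50,50,0,0,0,0,0,-50,50,0,0,0,0,0,0,50,0,0,0,0,0,0,50]'

```text
t: 40.95
ee_pos: [511.2, -181.3, 302.0]
orientation: [-2.225, -2.217, 0.001]
ft_force: [0.3, -1.1, 0.7]
width: 44.0
grasp_force: 0.0
```

```bash
python3 - <<'E'
from h import *
o,im,P=wrist();print(o["ee_pos"],o["t"],o["ft_force"].round(1))
ok=im["depth"]>0
for n,h,r in [("knob",202,11),("flange",176,28)]:
    print(n,circ(P,ok,(512,-181),h,r,0,3))
for nm,h,s in [("knob",202,8),("flange",176,25)]:
    m=ok&(np.hypot(P[...,0]-512.3,P[...,1]+180.7)<s)&(abs(P[...,2]-h)<6);q=P[m];A=np.c_[q[:,:2]-[512,-181],np.ones(len(q))]
    print(nm,np.linalg.lstsq(A,q[:,2],rcond=None)[0].round(3))
im=get_image("side");cv2.imwrite("pics/side1.png",cv2.resize(im["pixels"][80:360,180:480],None,fx=2,fy=2))
E
```

```text
[ 511.24078572 -181.31825532  301.96797179] 40.95 [ 0.3 -1.1  0.7]
knob (array([ 512.4, -182. ]), 441, np.float64(0.0), array([ 512.3, -181.8]), array([22., 21.]))
flange (array([ 512.2, -181.7]), 1908, np.float64(0.0), array([ 512.2, -181.5]), array([55., 56.]))
knob [-7.00000e-03 -5.00000e-03  2.03491e+02]
flange [-1.00000e-03 -1.00000e-03  1.77523e+02]
```

View pics/side1.png

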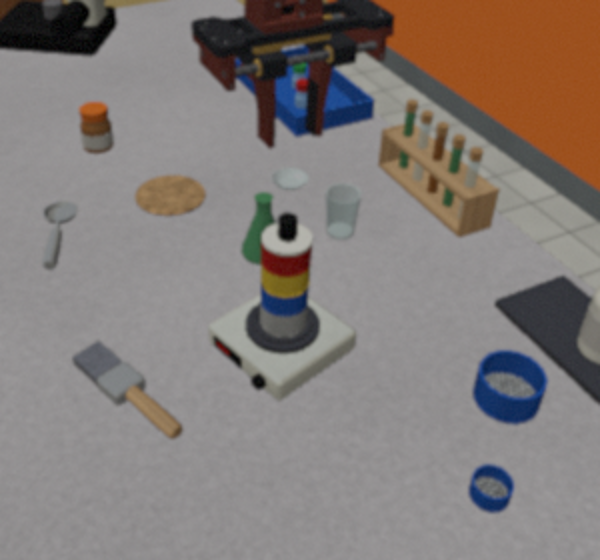

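The stack stands upright: pan, blue, yellow, red and lid around (285,280). The lid is level, and the beaker, flask and jar have not moved.

```bash
python3 -c "
from workcell import job
print(job.close_job())"
```

```text
the job is handed in; nothing more can be done
None
```

The sieve stack is built on the shaker's seat in the order asked (pan, blue, yellow, red, lid), with every part released and the beaker, flask and jar untouched. I handed the job in at about 41 s; the hand-in returned no verdict.

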